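Bring the sample bottle under the magnifier

TASK

With the closed fingertips, push the spokes of the sample wheel until the one narrow-necked bottle on it stands in line with the pointer on the stand, and then push the magnifier's arm round until the lens is centred over that bottle. Push slowly and gently; do not touch the bottle or jars on the wheel or the lens itself, grasp nothing, and leave the things standing around where they are.

Things in the scene. Friction and masses are not known exactly. Their poses are not given: they have to be found in the camera images.
- stand: grey base plate, 12 mm thick, fixed on the bench; origin at bench level on the wheel's axis; z up. In its frame it spans x -55 to 95, y -115 to 285 mm. On it a steel arrow-shaped pointer at x 0, y 160 to 225 mm, 24 mm high, pointing to the wheel, and the magnifier's post (20 mm dia, 134 mm high) at x 50, y 235 mm
- station (a point): where the bottle's underside centre must come: 72 mm from the wheel's axis along the stand's +y, just inward of the pointer, 34 mm above the bench
- wheel: aluminium wheel, disc radius 100 mm, top 34 mm up; origin at bench level on its axis; z up; its +y points at the bottle. Five spokes (upright blades 8 mm thick, 94 to 160 mm from the axis, 26 to 70 mm above the bench) at 36, 108, 180, 252, 324 degrees from +y, between the jars, which reach 96 mm out. Turns either way without end (0.22 N m), stays where left
- bottle: the narrow-necked bottle, the tallest on the wheel, fixed 72 mm from its axis: amber glass, 46 mm dia, shoulder 40 mm up, then a white cap only 24 mm wide; 62 mm tall (top 96 mm above the bench); origin at the centre of its underside. Not to be touched
- jar_short1: one of the four short jars fixed on the wheel: 46 mm dia, 36 mm tall, amber glass with white lid as wide as itself; origin at the centre of its underside. Not to be touched
- jar_short2: one of the four short jars fixed on the wheel: 46 mm dia, 36 mm tall, amber glass with white lid as wide as itself; origin at the centre of its underside. Not to be touched
- jar_short3: one of the four short jars fixed on the wheel: 46 mm dia, 36 mm tall, amber glass with white lid as wide as itself; origin at the centre of its underside. Not to be touched
- jar_short4: one of the four short jars fixed on the wheel: 46 mm dia, 36 mm tall, amber glass with white lid as wide as itself; origin at the centre of its underside. Not to be touched
- lens_arm: steel arm, turns level about the post; origin on the post's axis, 146 mm above the bench; z up, +x along the arm to the lens. Bar 10 mm thick, 20 mm high, free from 13 to 128 mm from the axis. Starts roughly along the stand's -x; comes over the wheel anticlockwise seen from above, 0.9 to 1.4 rad; end stop over 0.4 rad beyond. 0.13 N m, stays where left
- lens: round lens with black rim, 85 mm dia, at the end of the arm; origin at its centre, 170.5 mm from the post's axis. Not to be touched
- spare_jar1: loose glass jar with white lid, 66 mm dia, 68 mm tall, near the magnifier; origin under its centre. Leave alone
- spare_jar2: loose glass jar like it, on the far right of the wheel. Leave alone
- spare_lid: loose white lid, 66 mm dia, 14 mm high, right of the wheel. Leave alone
- meter: yellow hand-held meter lying flat, 70 x 130 x 34 mm, right of the wheel. Leave alone
- wash_bottle: white bottle, 64 mm dia, 170 mm tall, left of the magnifier. Leave alone

How it is judged:
On the way, in this order (a step that is already met when the one before it is completed fails the run):
1. the bottle stands at the pointer, the wheel at rest (horizontal distance between bottle and station below 0.008 m and angular speed of wheel below 0.05 rad/s), for 0.2 s.
2. the lens is centred over the bottle, the arm at rest (horizontal distance between lens and bottle below 0.014 m and angular speed of lens_arm below 0.05 rad/s), for 0.2 s.
At the end, for the whole second after the job is handed in: the bottle's centre is within 8 mm of the station (about 6 degrees of turn), the lens centre within 14 mm horizontally of the bottle's centre, wheel and arm at rest (all of step 1 and all of step 2); the robot touches nothing.
It fails at once if the bottle or a jar on the wheel, or the lens, is touched with more than 1 N (contact force between the fingers and bottle above 1 N or contact force between the fingers and lens above 1 N or contact force between the fingers and jar_short1 above 1 N or contact force between the fingers and jar_short2 above 1 N or contact force between the fingers and jar_short3 above 1 N or contact force between the fingers and jar_short4 above 1 N).
It fails at once if the wheel or the arm is squeezed or rammed by the fingers (over 25 N) (contact force between the fingers and wheel above 25 N or contact force between the fingers and lens_arm above 25 N).
It fails at once if the wheel or the arm is flung round (over 2.5 rad/s) (angular speed of any of wheel, lens_arm above 2.5 rad/s).
It fails at once if a bystander is lifted or moved by more than 20 mm (distance of any of spare_jar1, spare_jar2, spare_lid, meter, wash_bottle from where it was at the start of the episode above 0.02 m).
It also fails if it takes over 72 s, if anything falls off the work surface, if the arm or the gripper's body presses on something with over 40 N, if the wrist force passes 120 N, or if a joint passes its speed limit or range.

ROBOT

A 7-joint arm with a two-finger parallel gripper is mounted at the origin on the work surface. World frame = base frame: x ahead of the robot, y to its left, z up, the work surface at z = 0. Lengths are in m, angles in rad, forces in N, time in s.
With the tool pointing down it reaches from about 0.425 to 0.925 m from the base axis. Payload 6.8 kg.
Tool frame: the origin (TCP) lies at the very end of the fingers, on their centre line; the grasp point (between the pads) lies 19 mm behind it (manip.grip_point_offset is the distance from the TCP to the grasp point, in m); z points along the fingers, y is the direction in which the jaws open and shut (so a half turn about z gives the same grasp; the last joint's range is limited). The gripper opens to 85 mm and grips with 20 to 120 N. Pads are 22 mm wide; open, the fingers measure 114 mm over their backs; the gripper's body (76 mm by 85 mm) begins 54 mm behind the grasp point. The pads swing forward as they close: fully open they stand 13 mm farther back than shut.
Start: joints at [1.11, 0.477, 0.022, 1.555, -0.011, 1.109, -0.083], TCP at [0.233, -0.633, 0.231] pointing down, gripper open.
Joint ranges: [-2.96, 2.96], [-0.34, 2.1], [-1.41, 1.46], [0.24, 2.44], [-1.37, 4.51], [0.17, 1.92], [-2.96, 2.96]. Speed limits (rad/s): [2.39, 2.39, 3.14, 3.14, 3.14, 3.14, 3.14].

INTERFACE

Orientations are given as a unit quaternion [w, x, y, z].
In Python, from rig import manip, read_camera gives the robot as it stands. The module is installed in compiled form; this text tells all that it offers.
- The arm moves only by the shell command python3 -m crank 'ROWS' [FORCE]. ROWS is JSON, a list of rows, each a list of 5 numbers: the finger opening in m, from 0 to 0.0854, then the shift along the tool's x, y, z in m, then the turn about the tool's z in degrees. A call has exactly 10 rows; each row shifts and turns the pose as measured when the row begins, along the tool's axes as they then stand; what a row does not reach is not made up. A row lasts 1/10 s, in which the tool goes at most 50 mm and 8.59 degrees, less where a joint would pass 70% of its speed; a pose out of reach is approached as far as the arm can. A call with a gripper value outside its range is refused whole. The fingers move at their own pace and stop on an object; FORCE is the grip in N (left out, the last holds). Time passes only in rows, so rows that do not move let the fingers close, or fill a call up. It gives the time, the measured TCP pose, the force and the opening at its end, in the units of the state.
- manip.state(): the state, without advancing time (a new reading comes with each control period).
- read_camera(name): name is "scene" or "top"; returns a dict with "frame" (480x640x3 uint8, blue, green, red), "depth" (480x640 float32, m along the optical axis (not along the pixel's ray), 0 where there is no reading), "fovy" (degrees; the focal length in pixels is half the picture's height over the tangent of half this angle, whatever the lens; pixels are square), "cx", "cy" (the principal point, pixels), "R" (3x3) and "t" (3): a world point X has camera coordinates R X + t. Camera axes: x right, y down, z forward; pixel columns grow to the right and rows downward; lengths in m; the calibration is good to about 2 mm. A picture is of the moment at which its call begins.
- manip.hand_in(): hands the job in, once; it reports no verdict.
The state is a dict: "t": time; "q": joint angles; "dq": joint speeds; "effort": joint torques, N m; "eef_pos": TCP position; "eef_rot": TCP orientation; "force": force on the tool from outside, world axes, zero at the start; "moment": the same for the moment, N m; "opening": finger opening in m.
Only numpy, scipy, OpenCV 4.12 (cv2) and the standard library are available. Lean on these libraries where they do the work, as an engineer would, in place of code of your own. Each camera call takes 0.05 s, during which the arm holds its last target. There are 200 camera calls.

## Working session

There is one attempt and no reset: what is moved stays moved. The work goes in short steps, Python scripts to look and compute and a shell command to move; the robot and the scene stay as the last step left them, time stands still between calls to the robot, and variables do not carry over. Pictures are saved under pics/ and viewed, about 8 in all and at most 12, crops included, and the job is handed in when it is done.

```bash
mkdir -p pics; ls; python3 - <<'E'
from rig import manip, read_camera
import cv2,numpy as np
for n in("scene","top"):
    c=read_camera(n); cv2.imwrite(f"pics/{n}1.png",c["frame"]); np.savez(f"{n}1.npz",**c)
    print(n,c["fovy"],c["cx"],c["cy"],c["R"].round(3).tolist(),c["t"].round(3).tolist(),(c["depth"]>0).mean())
s=manip.state();print({k:np.round(v,3).tolist() for k,v in s.items()})
E
```

```text
pics
scene 49.553327791574056 324.1084023554127 243.24374513917616 [[-0.427, 0.904, 0.016], [0.681, 0.333, -0.652], [-0.595, -0.268, -0.758]] [0.206, -0.325, 1.414] 0.9961100260416667
top 50.8509964402131 333.90046345647676 241.4028378954384 [[-0.031, -1.0, 0.002], [-0.977, 0.03, -0.213], [0.213, -0.009, -0.977]] [0.034, 0.564, 1.213] 0.996123046875
{'t': 0.1, 'q': [1.11, 0.478, 0.022, 1.556, -0.012, 1.109, -0.083], 'dq': [0.001, -0.0, 0.0, -0.001, 0.001, 0.0, -0.0], 'effort': [0.004, -59.776, 1.614, -28.195, 0.013, 0.005, 0.0], 'eef_pos': [0.233, -0.633, 0.23], 'eef_rot': [-0.001, 0.984, 0.176, -0.0], 'force': [-1.209, 0.387, 1.318], 'moment': [0.051, -0.035, -0.032], 'opening': 0.086}
```

View pics/top1.png

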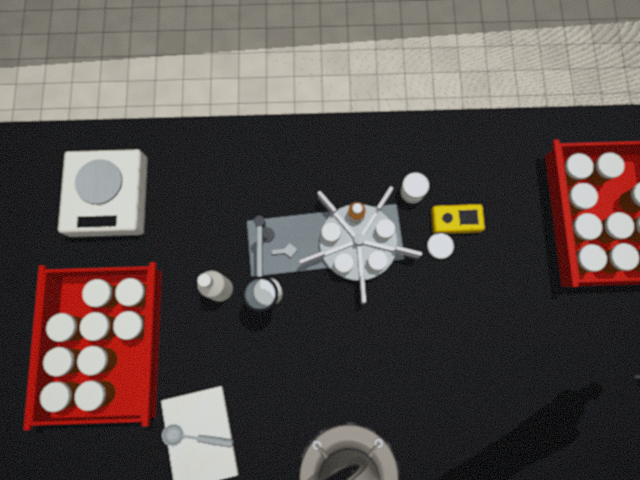

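View pics/scene1.png

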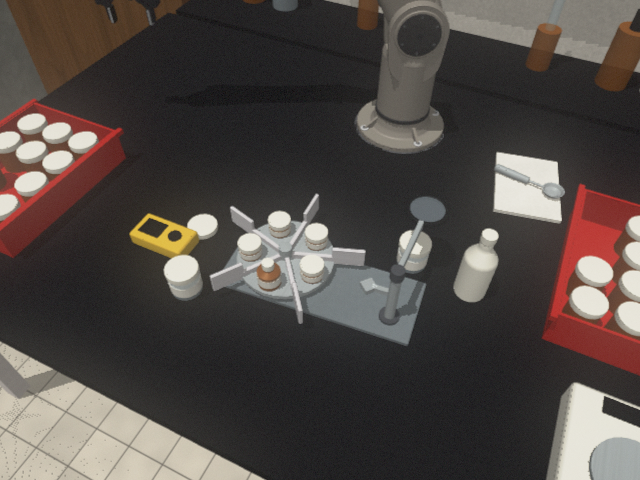

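The top view shows the wheel hub at about (358,241), the bottle at (357,211), the pointer at (285,250), the post at (260,222) and the lens at (263,292). World +x is up in the picture and +y is left. The bottle has to turn roughly 90° anticlockwise.

```bash
cat > h.py <<'E'
import numpy as np,cv2
from rig import manip, read_camera
def ray(c,uv,z):
    f=240/np.tan(np.radians(c["fovy"])/2); uv=np.atleast_2d(uv).astype(float)
    d=np.c_[(uv[:,0]-c["cx"])/f,(uv[:,1]-c["cy"])/f,np.ones(len(uv))]@c["R"]
    o=-c["R"].T@c["t"]; return o+d*((z-o[2])/d[:,2])[:,None]
def cloud(c):
    f=240/np.tan(np.radians(c["fovy"])/2); v,u=np.mgrid[:480,:640]
    d=np.dstack([(u-c["cx"])/f,(v-c["cy"])/f,np.ones_like(u)])*c["depth"][...,None]
    return (d-c["t"])@c["R"]
def blobs(m,amin=30):
    n,l,s,ce=cv2.connectedComponentsWithStats(m.astype(np.uint8)); return [(s[i,4],ce[i]) for i in range(1,n) if s[i,4]>=amin]
def wheel(c,P):  # circle r72 fit to lids (z~70)
    pass
E
python3 - <<'E'
from h import *
for n in("top","scene"):
    c=dict(np.load(n+"1.npz")); P=cloud(c); F=c["frame"].astype(int); z=P[...,2]
    roi=(abs(P[...,1]-.02)<.45)&(abs(P[...,0]-.62)<.25)
    white=(F.min(2)>140)&(F.max(2)-F.min(2)<45)&roi
    print(n); 
    for zl,zh in((.004,.03),(.03,.06),(.06,.08),(.085,.105),(.135,.165)):
        for a,ce in blobs(white&(z>zl)&(z<zh),25):
            print("white",zl,a,ce.round(1),ray(c,ce,{.06:.07,.085:.096}.get(zl,(zl+zh)/2)).round(4)[0], np.median(z[int(ce[1]),int(ce[0])]).round(3))
    m=roi&(z>.006)&(z<.018)
    cs,_=cv2.findContours(m.astype(np.uint8),0,2); 
    q=np.float32(P[m][:,:2]*1000); 
    mm=cv2.morphologyEx(m.astype(np.uint8),cv2.MORPH_OPEN,np.ones((5,5)))
    cs,_=cv2.findContours(mm,0,2); k=max(cs,key=cv2.contourArea)
    w=ray(c,k[:,0],.012)[:,:2]*1000
    print("plate",cv2.minAreaRect(w.astype(np.float32)))
    m=roi&(z>.125)&(z<.165)
    for a,ce in blobs(m,10): print("high",a,ce.round(1),ray(c,ce,.15).round(4)[0])
    o=P[roi&(z>.08)&(z<.105)];print("z80-105",len(o),o[:,:2].mean(0))
c=np.load("top1.npz")["frame"][170:320,220:470]
cv2.imwrite("pics/crop.png",cv2.resize(c,None,fx=3.2,fy=3.2,interpolation=2))
E
```

```text
top
white 0.004 59 [392.7 228.3] [ 0.6051 -0.1391  0.017 ] 0.068
white 0.004 488 [439.8 245.3] [ 0.5559 -0.2596  0.017 ] 0.013
white 0.004 164 [285.6 249.8] [0.5562 0.1426 0.017 ] 0.024
white 0.03 2341 [358.1 241.8] [ 0.5656 -0.0452  0.045 ] 0.063
white 0.06 485 [415.  184.8] [ 0.7055 -0.196   0.07  ] 0.069
white 0.06 82 [384.4 197.3] [ 0.6744 -0.1155  0.07  ] 0.071
white 0.06 80 [326.4 201.3] [0.6682 0.0327 0.07  ] 0.069
white 0.06 278 [384.6 228.1] [ 0.5935 -0.112   0.07  ] 0.066
white 0.06 275 [330.6 231.7] [0.5883 0.0244 0.07  ] 0.071
white 0.06 82 [358.3 238.6] [ 0.5685 -0.0445  0.07  ] 0.064
white 0.06 90 [407.5 250.5] [ 0.5343 -0.1661  0.07  ] 0.072
white 0.06 94 [311.4 256.8] [0.5255 0.074  0.07  ] 0.069
white 0.06 290 [376.9 260.1] [ 0.5123 -0.0886  0.07  ] 0.072
white 0.06 290 [343.1 262.4] [ 0.5091 -0.0043  0.07  ] 0.069
white 0.06 84 [362.3 288.7] [ 0.4424 -0.0492  0.07  ] 0.066
white 0.06 31 [277.2 286.2] [0.4549 0.1594 0.07  ] 0.065
white 0.085 69 [356.7 207.8] [ 0.6412 -0.0424  0.096 ] 0.1
white 0.135 240 [259.  250.9] [0.5283 0.1928 0.15  ] 0.156
white 0.135 420 [264.
[... 1529 characters left out ...]
06 399 [311.5 264.7] [0.5931 0.0245 0.07  ] 0.072
white 0.06 110 [225.8 270.2] [ 0.6765 -0.1161  0.07  ] 0.07
white 0.06 146 [472.4 279.1] [0.4908 0.3136 0.07  ] 0.071
white 0.06 134 [296.7 296.4] [0.6715 0.0328 0.07  ] 0.069
white 0.085 202 [475.2 269.4] [0.4883 0.3121 0.096 ] 0.102
white 0.085 116 [267.2 263.4] [ 0.6451 -0.0418  0.096 ] 0.095
white 0.135 220 [410.5 243.1] [0.5274 0.1907 0.15  ] 0.155
white 0.135 114 [485.2 245.9] [0.4747 0.3139 0.15  ] 0.149
plate ((578.0263671875, 129.68968200683594), (151.64712524414062, 221.85458374023438), 4.828097820281982)
high 1738 [419.9 226.3] [0.4809 0.1929 0.15  ]
high 297 [485.  248.4] [0.4806 0.315  0.15  ]
z80-105 1043 [0.50550713 0.31637783]
```

View pics/crop.png

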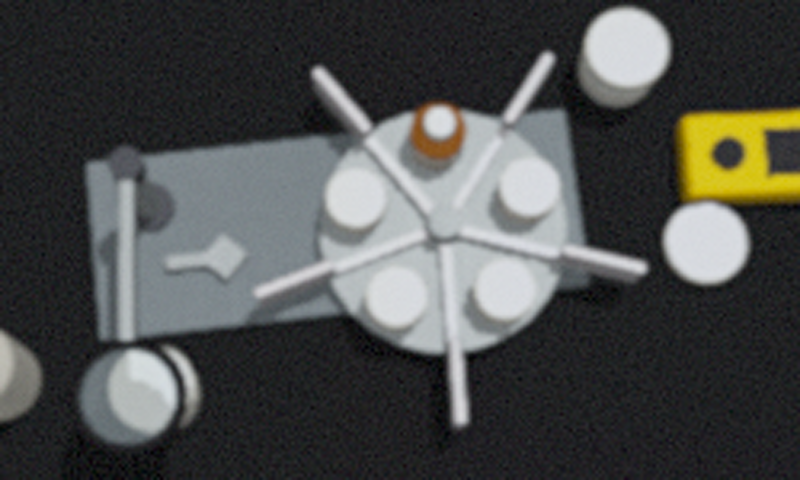

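```bash
cat >> h.py <<'E'
C=np.array([.571,-.0446]); YAW=5.0
def st():
    s=manip.state(); w,x,y,z=s["eef_rot"]; psi=np.degrees(np.arctan2(2*(x*y+w*z),1-2*(y*y+z*z)))
    p=np.array(s["eef_pos"]); r=p[:2]-C
    print("t",round(s["t"],2),"p",p.round(4),"psi",psi.round(1),"R",np.hypot(*r).round(4),"phi",(np.degrees(np.arctan2(r[1],r[0]))%360).round(1),"F",np.round(s["force"],1),"op",round(s["opening"],4),"q",np.round(s["q"],2)); return p,psi
def to(x,y,p,psi):
    a=np.radians(psi); d=np.array([x,y])-p[:2]; print("to",x,y,": tx,ty",(d@[np.cos(a),np.sin(a)]).round(4),(d@[np.sin(a),-np.cos(a)]).round(4))
E
python3 -m crank '[[0,0.035,-0.034,0,0],[0,0.035,-0.034,0,0],[0,0.035,-0.034,0,0],[0,0.035,-0.034,0,0],[0,0.035,-0.034,0,0],[0,0.035,-0.034,0,0],[0,0.035,-0.034,0,0],[0,0.035,-0.034,0,0],[0,0.035,-0.034,0,0],[0,0.035,-0.034,0,0]]' 40
python3 -c "
from h import *
p,a=st();to(.478,-.128,p,a)"
```

```text
t: 1.1
eef_pos: [0.4437, -0.1874, 0.2258]
eef_rot: [-0.001, 0.986, 0.168, -0.003]
force: [1.6, -0.5, 0.1]
opening: 0.0
t 1.1 p [ 0.4437 -0.1874  0.2258] psi 19.4 R 0.1913 phi 228.3 F [ 1.6 -0.5  0.1] op 0.0 q [ 0.48  0.18 -0.24  1.99  0.05  0.98 -1.01]
to 0.478 -0.128 : tx,ty 0.0521 -0.0446
```

```bash
python3 -m crank '[[0,0.017,-0.015,0,0],[0,0.017,-0.015,0,0],[0,0.017,-0.015,0,0],[0,0,0,0,-7.5],[0,0,0,0,-7.5],[0,0,0,0.02,-7.5],[0,0,0,0.03,0],[0,0,0,0.03,0],[0,0,0,0,0],[0,0,0,0,0]]'
python3 - <<'E'
from h import *
p,a=st();to(.478,-.128,p,a)
E
```

```text
t: 2.1
eef_pos: [0.4796, -0.1141, 0.1432]
eef_rot: [-0.003, 0.928, 0.373, -0.002]
force: [0.7, -0.2, -0.3]
opening: 0.0002
t 2.1 p [ 0.4796 -0.1141  0.1432] psi 43.8 R 0.1148 phi 217.2 F [ 0.7 -0.2 -0.3] op 0.0002 q [ 0.39  0.32 -0.34  2.04  0.14  0.81 -0.83]
to 0.478 -0.128 : tx,ty -0.0108 0.0089
```

```bash
python3 -m crank '[[0,-0.0055,0.0045,0,0],[0,-0.0055,0.0045,0,0],[0,0,0,0,0],[0,0,0,0.02,0],[0,0,0,0.02,0],[0,0,0,0.02,0],[0,0,0,0.02,0],[0,0,0,0.014,0],[0,0,0,0,0],[0,0,0,0,0]]'
python3 - <<'E'
from h import *
st()
c=read_camera("scene"); f=c["frame"][140:340,170:410]; cv2.imwrite("pics/s2.png",cv2.resize(f,None,fx=3,fy=3))
E
```

```text
t: 3.1
eef_pos: [0.4854, -0.1335, 0.056]
eef_rot: [0.003, 0.929, 0.37, 0.005]
force: [0.3, 0.1, -0.3]
opening: 0.0001
t 3.1 p [ 0.4854 -0.1335  0.056 ] psi 43.5 R 0.1235 phi 226.1 F [ 0.3  0.1 -0.3] op 0.0001 q [ 0.38  0.46 -0.28  2.09  0.22  0.61 -0.87]
```

View pics/s2.png

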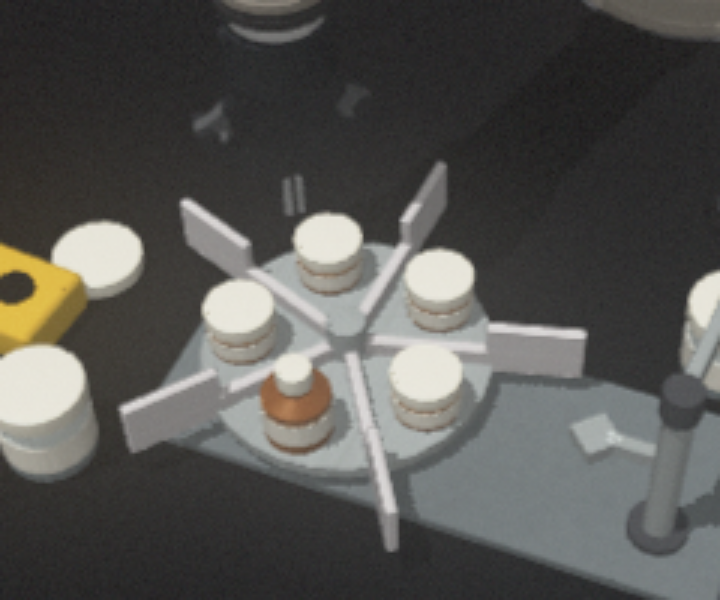

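```bash
python3 -m crank '[[0,0,0.0087,0.004,-4],[0,0,0.0087,0.004,-4],[0,0,0.0087,0.002,-4],[0,0,0.0087,0,-4],[0,0,0.0087,0,-4],[0,0,0.0087,0,-4],[0,0,0.0087,0,-4],[0,0,0.0087,0,-4],[0,0,0.0087,0,-4],[0,0,0,0,0]]'
python3 - <<'E'
from h import *
st()
E
```

```text
t: 4.15
eef_pos: [0.5551, -0.1747, 0.0569]
eef_rot: [0.007, 0.761, 0.648, 0.004]
force: [0.3, -0.2, 0.1]
opening: 0.0005
t 4.15 p [ 0.5551 -0.1747  0.0569] psi 80.8 R 0.131 phi 263.0 F [ 0.3 -0.2  0.1] op 0.0005 q [ 0.53  0.58 -0.43  1.9   0.36  0.72 -0.27]
```

```bash
python3 -m crank '[[0,0.001,0.0087,0.003,-4.4],[0,0.001,0.0087,0.003,-4.4],[0,0.001,0.0087,0.003,-4.2],[0,0.001,0.0087,0.003,-4.2],[0,0.001,0.0087,0.001,-4.1],[0,0,0.0087,0.001,-4.1],[0,0,0.0087,0.001,-4.1],[0,0,0.0087,0,-4],[0,0,0.0087,0,-4],[0,0,0,0,0]]'
cat >> h.py <<'E'
def look(n,name=None):
    c=read_camera(n); P=cloud(c); F=c["frame"].astype(int); z=P[...,2]
    near=np.hypot(P[...,0]-C[0],P[...,1]-C[1])<.115
    white=(F.min(2)>140)&(F.max(2)-F.min(2)<45)&near&(z>.05)&(z<.12)
    white=cv2.morphologyEx(white.astype(np.uint8),cv2.MORPH_OPEN,np.ones((7,7)))
    for a,ce in blobs(white,60):
        hi=np.median(z[int(ce[1])-1:int(ce[1])+2,int(ce[0])-1:int(ce[0])+2])
        r=ray(c,ce,.096 if hi>.083 else .07)[0,:2]-C
        print(n,"bottle" if hi>.083 else "jar",a,ce.round(1),"z",hi.round(3),"R",np.hypot(*r).round(4),"ang",(np.degrees(np.arctan2(r[1],r[0]))%360).round(1))
    if name: cv2.imwrite(f"pics/{name}.png",c["frame"])
E
python3 - <<'E'
from h import *
st();look("top");look("scene")
E
```

```text
t: 5.15
eef_pos: [0.6275, -0.1646, 0.0495]
eef_rot: [0.008, 0.513, 0.859, -0.004]
force: [1.1, -0.5, -0.5]
opening: 0.0001
t 5.15 p [ 0.6275 -0.1646  0.0495] psi 118.3 R 0.1326 phi 295.2 F [ 1.1 -0.5 -0.5] op 0.0001 q [ 0.55  0.7  -0.56  1.73  0.5   0.84  0.25]
top jar 232 [366.2 211.2] z 0.073 R 0.0718 ang 341.4
top bottle 64 [335.5 219.5] z 0.095 R 0.0699 ang 53.2
top jar 239 [387.5 238. ] z 0.069 R 0.0733 ang 267.4
top jar 278 [335.4 255.5] z 0.07 R 0.0733 ang 126.7
top jar 252 [368. 265.] z 0.071 R 0.0734 ang 196.8
scene jar 180 [291.4 220.6] z 0.069 R 0.0669 ang 197.0
scene jar 220 [254.1 233.9] z 0.069 R 0.07 ang 271.6
scene jar 338 [320.  241.8] z 0.069 R 0.0696 ang 122.6
scene jar 381 [257.  265.5] z 0.07 R 0.0737 ang 341.1
scene bottle 94 [299.5 262.5] z 0.094 R 0.0722 ang 50.6
```

```bash
python3 -m crank '[[0,0.001,0.0085,0.001,-3.5],[0,0.001,0.0085,0.001,-3.5],[0,0.001,0.0085,0.001,-3.5],[0,0.001,0.0085,0.001,-3.5],[0,0.001,0.0085,0.001,-3.5],[0,0.001,0.0085,0,-3.6],[0,0.001,0.0085,0,-3.6],[0,0.001,0.0085,0,-3.6],[0,0,0.006,0,-2],[0,0,0,0,0]]'
python3 - <<'E'
from h import *
st();look("top");look("scene")
E
```

```text
t: 6.25
eef_pos: [0.6729, -0.1242, 0.047]
eef_rot: [0.008, 0.278, 0.96, -0.015]
force: [0.5, 1.0, 0.0]
opening: -0.0001
t 6.25 p [ 0.6729 -0.1242  0.047 ] psi 147.7 R 0.1293 phi 322.0 F [0.5 1.  0. ] op -0.0001 q [ 0.52  0.78 -0.66  1.64  0.61  0.93  0.63]
top jar 215 [352.6 210.6] z 0.071 R 0.0717 ang 9.3
top jar 232 [384.4 225.6] z 0.07 R 0.0733 ang 293.4
top bottle 64 [330.5 231.5] z 0.095 R 0.0702 ang 80.4
top jar 232 [379.8 258.1] z 0.07 R 0.0744 ang 223.6
top jar 279 [345.5 263.6] z 0.068 R 0.0736 ang 152.1
scene jar 237 [274.8 220.4] z 0.069 R 0.0707 ang 225.8
scene jar 292 [314.9 229.6] z 0.069 R 0.0719 ang 150.8
scene jar 323 [248.6 244.4] z 0.069 R 0.0727 ang 295.2
scene bottle 86 [313.4 253.9] z 0.094 R 0.0718 ang 77.3
scene jar 363 [271.7 272.8] z 0.069 R 0.0737 ang 7.7
```

```bash
python3 -m crank '[[0,0,0.005,0,-2],[0,0,0.005,0,-2],[0,0,0.005,0,-2],[0,0,0.005,0,-2],[0,0,0.005,0,-2],[0,0,0.005,0,-2],[0,0,0.005,0,-2],[0,0,0.003,0,-1],[0,0,0,0,0],[0,0,0,0,0]]'
python3 - <<'E'
from h import *
st();look("top","t3");look("scene")
E
```

```text
t: 7.35
eef_pos: [0.6911, -0.0896, 0.0467]
eef_rot: [0.007, 0.141, 0.99, -0.017]
force: [0.3, -2.3, 1.2]
opening: 0.0003
t 7.35 p [ 0.6911 -0.0896  0.0467] psi 163.8 R 0.1282 phi 339.4 F [ 0.3 -2.3  1.2] op 0.0003 q [ 0.49  0.82 -0.71  1.6   0.67  0.97  0.83]
top jar 232 [346.  213.5] z 0.071 R 0.0696 ang 24.1
top jar 273 [378.5 219.4] z 0.069 R 0.0701 ang 310.7
top jar 244 [383.9 252.6] z 0.07 R 0.074 ang 237.2
top jar 243 [354.  266.2] z 0.071 R 0.0736 ang 169.3
scene jar 329 [265.8 223.9] z 0.07 R 0.0704 ang 242.6
scene jar 122 [302.8 224.1] z 0.069 R 0.0657 ang 174.8
scene bottle 63 [319.6 245.6] z 0.095 R 0.0719 ang 96.5
scene jar 160 [254.4 252.2] z 0.068 R 0.0627 ang 313.7
scene jar 325 [282.5 274.5] z 0.069 R 0.0739 ang 24.1
```

View pics/t3.png

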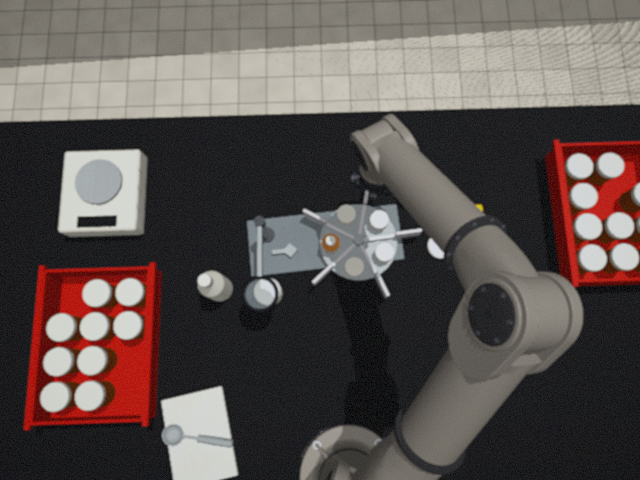

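Bottle now at about 95–96°, level with the pointer at (291,250). I'll back off the spoke and lift, then check it unobstructed.

```bash
python3 -m crank '[[0,0,-0.006,0,0],[0,0,-0.008,0,0],[0,0,-0.008,0,0],[0,0,-0.006,0,0],[0,0,0,-0.02,0],[0,0,0,-0.04,0],[0,0,0,-0.04,0],[0,0,0,-0.04,0],[0,0,0,-0.04,0],[0,0,0,0,0]]'
python3 - <<'E'
from h import *
p,a=st();look("top");look("scene");to(.515,.225,p,a)
E
```

```text
t: 8.45
eef_pos: [0.6793, -0.1109, 0.24]
eef_rot: [0.006, 0.141, 0.99, -0.016]
force: [0.0, 0.1, -0.8]
opening: -0.0
t 8.45 p [ 0.6793 -0.1109  0.24  ] psi 163.8 R 0.127 phi 328.5 F [ 0.   0.1 -0.8] op -0.0 q [ 0.59  0.62 -0.83  1.48  0.5   1.25  0.99]
top jar 198 [344.7 213.5] z 0.07 R 0.0712 ang 26.6
top jar 251 [378.9 218.9] z 0.07 R 0.0716 ang 310.9
top jar 278 [383.6 251.6] z 0.068 R 0.0724 ang 238.6
top jar 145 [355.5 268.4] z 0.068 R 0.0786 ang 172.6
scene jar 281 [265.7 223.7] z 0.069 R 0.071 ang 242.3
scene jar 116 [309.9 223. ] z 0.07 R 0.0767 ang 166.5
scene jar 358 [248.4 253.3] z 0.069 R 0.0745 ang 313.1
scene jar 381 [281.5 274.5] z 0.07 R 0.074 ang 22.7
to 0.515 0.225 : tx,ty 0.2517 0.2766
```

```bash
python3 -m crank '[[0,0.0125,0.014,0,0],[0,0.025,0.028,0,0],[0,0.025,0.028,0,0],[0,0.025,0.028,0,0],[0,0.025,0.028,0,0],[0,0.025,0.028,0,0],[0,0.025,0.028,0,0],[0,0.025,0.028,0,0],[0,0.025,0.028,0,0],[0,0.012,0.014,0,0]]'
python3 - <<'E'
from h import *
p,a=st();to(.515,.225,p,a);look("scene")
E
```

```text
t: 9.55
eef_pos: [0.5092, 0.2066, 0.2111]
eef_rot: [-0.011, 0.14, 0.99, -0.019]
force: [-0.0, 0.4, 0.1]
opening: 0.0001
t 9.55 p [0.5092 0.2066 0.2111] psi 163.8 R 0.2587 phi 103.8 F [-0.   0.4  0.1] op 0.0001 q [ 0.21  0.47 -0.94  1.8   0.43  1.13  0.41]
to 0.515 0.225 : tx,ty -0.0005 0.0193
scene jar 318 [265.8 223.6] z 0.07 R 0.071 ang 242.2
scene jar 330 [306.7 224.9] z 0.07 R 0.0686 ang 168.0
scene jar 86 [285.  246.5] z 0.063 R 0.0044 ang 22.6
scene bottle 92 [318.4 246.4] z 0.095 R 0.0707 ang 94.3
scene jar 362 [249.4 253.5] z 0.069 R 0.0727 ang 313.8
scene jar 416 [282.1 274.5] z 0.069 R 0.0741 ang 23.5
```

```bash
python3 -m crank '[[0,0,0.006,0,0],[0,0,0.008,0,0],[0,0,0.008,0,0],[0,0,0,0,0],[0,0,0,0.02,0],[0,0,0,0.02,0],[0,0,0,0.02,0],[0,0,0,0.018,0],[0,0,0,0,0],[0,0,0,0,0]]'
cat >> h.py <<'E'
POST=np.array([.600,.194])
def pst():
    p,a=st(); r=p[:2]-POST; print("post R",np.hypot(*r).round(4),"phi",(np.degrees(np.arctan2(r[1],r[0]))%360).round(1))
def arm(name=None):
    for n in("top","scene"):
        c=read_camera(n);P=cloud(c);z=P[...,2]
        m=(z>.13)&(z<.165)&(np.hypot(P[...,0]-POST[0],P[...,1]-POST[1])<.225)&(P[...,0]<.64)&(P[...,1]<.23)
        q=P[m][:,:2]-POST; r=np.hypot(*q.T); 
        for lo,hi in((.03,.075),(.13,.215)):
            s=q[(r>lo)&(r<hi)]; 
            if len(s)>5: print(n,"r",lo,len(s),"mean",(s.mean(0)+POST).round(4),"ang",(np.degrees(np.arctan2(*s.mean(0)[::-1]))%360).round(1))
        if name: cv2.imwrite(f"pics/{name}_{n}.png",cv2.resize(c["frame"][150:330,200:440],None,fx=3,fy=3))
E
python3 - <<'E'
from h import *
pst();arm("a")
E
```

```text
t: 10.6
eef_pos: [0.5114, 0.2257, 0.1266]
eef_rot: [-0.014, 0.142, 0.99, -0.021]
force: [0.4, 0.2, 0.2]
opening: 0.0002
t 10.6 p [0.5114 0.2257 0.1266] psi 163.7 R 0.2768 phi 102.4 F [0.4 0.2 0.2] op 0.0002 q [ 0.11  0.59 -0.87  1.85  0.53  1.01  0.3 ]
post R 0.0941 phi 160.3
top r 0.13 968 mean [0.4252 0.1932] ang 180.3
scene r 0.03 135 mean [0.548  0.1933] ang 180.8
scene r 0.13 88 mean [0.4233 0.161 ] ang 190.6
```

View pics/a_scene.png

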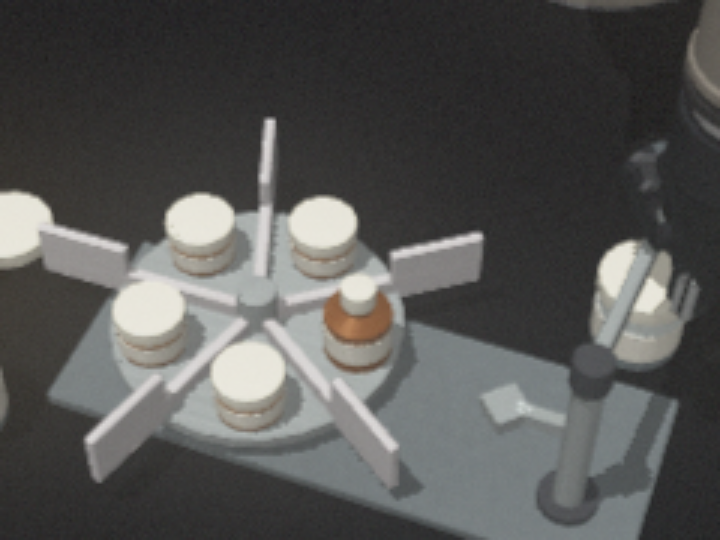

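The fingers at about (685,295) stand clear on the outer side of the bar. The bottle lines up with the hub and pointer.

```bash
python3 -m crank '[[0,0,-0.0065,0,-3.5],[0,0,-0.0065,0,-4],[0,0,-0.0065,0,-4],[0,0,-0.0065,0,-4],[0,0,-0.0065,0,-4],[0,0,-0.0065,0,-4],[0,0,-0.0065,0,-4],[0,0,-0.0065,0,-4],[0,0,-0.0065,0,-4],[0,0,0,0,0]]'
python3 - <<'E'
from h import *
pst();arm()
E
```

```text
t: 11.7
eef_pos: [0.5146, 0.1736, 0.1397]
eef_rot: [-0.012, -0.18, 0.984, -0.011]
force: [-0.4, -0.5, -1.2]
opening: -0.0001
t 11.7 p [0.5146 0.1736 0.1397] psi -159.3 R 0.2254 phi 104.5 F [-0.4 -0.5 -1.2] op -0.0001 q [ 0.33  0.6  -1.03  1.89  0.61  1.04  0.96]
post R 0.0878 phi 193.4
top r 0.13 770 mean [0.4373 0.123 ] ang 203.6
scene r 0.03 161 mean [0.5517 0.1695] ang 206.9
scene r 0.13 342 mean [0.4514 0.0966] ang 213.2
```

```bash
python3 -m crank '[[0,0.001,-0.0065,0.003,-3],[0,0.001,-0.0065,0.003,-3],[0,0.001,-0.0065,0.003,-3],[0,0.001,-0.0065,0.002,-3],[0,0.001,-0.0065,0.002,-3],[0,0.001,-0.0065,0.002,-3.5],[0,0.001,-0.0065,0.002,-3.5],[0,0.001,-0.0065,0.002,-3.5],[0,0,-0.004,0.001,-2],[0,0,0,0,0]]'
python3 - <<'E'
from h import *
pst();arm("b")
E
```

```text
t: 12.8
eef_pos: [0.5379, 0.1331, 0.127]
eef_rot: [-0.008, -0.413, 0.911, -0.005]
force: [0.1, 0.2, -0.2]
opening: 0.0002
t 12.8 p [0.5379 0.1331 0.127 ] psi -131.2 R 0.1807 phi 100.5 F [ 0.1  0.2 -0.2] op 0.0002 q [ 0.45  0.69 -1.12  1.88  0.72  1.07  1.45]
post R 0.087 phi 224.5
top r 0.13 217 mean [0.4843 0.0628] ang 228.6
scene r 0.03 250 mean [0.5717 0.1468] ang 239.1
scene r 0.13 1000 mean [0.5141 0.0427] ang 240.4
```

View pics/b_scene.png

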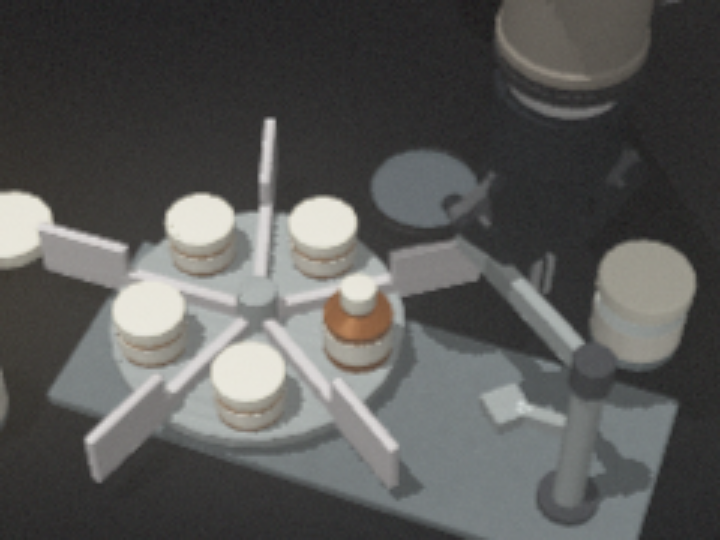

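The scene view is clear now. The arm is at about 239–240°, the lens is at crop (425,187) and not yet over the bottle, and the spokes are untouched.

```bash
python3 -m crank '[[0,0.0005,-0.0045,0.001,-2.5],[0,0.0005,-0.0045,0.001,-2.5],[0,0.0005,-0.0045,0.001,-2.5],[0,0.0005,-0.0045,0.001,-2.5],[0,0.0005,-0.0045,0.001,-2.5],[0,0.0005,-0.0045,0.001,-2.5],[0,0,-0.003,0,-1],[0,0,0,0,0],[0,0,0,0,0],[0,0,0,0,0]]'
python3 - <<'E'
from h import *
pst();arm("c")
E
```

```text
t: 13.9
eef_pos: [0.5587, 0.1192, 0.124]
eef_rot: [-0.008, -0.537, 0.843, -0.005]
force: [-0.7, -0.4, 0.1]
opening: -0.0003
t 13.9 p [0.5587 0.1192 0.124 ] psi -115.0 R 0.1643 phi 94.3 F [-0.7 -0.4  0.1] op -0.0003 q [ 0.49  0.74 -1.16  1.84  0.77  1.12  1.74]
post R 0.0854 phi 241.1
top r 0.13 22 mean [0.5222 0.0481] ang 241.9
scene r 0.03 294 mean [0.5863 0.1409] ang 255.5
scene r 0.13 1228 mean [0.5607 0.0276] ang 256.7
```

View pics/c_scene.png

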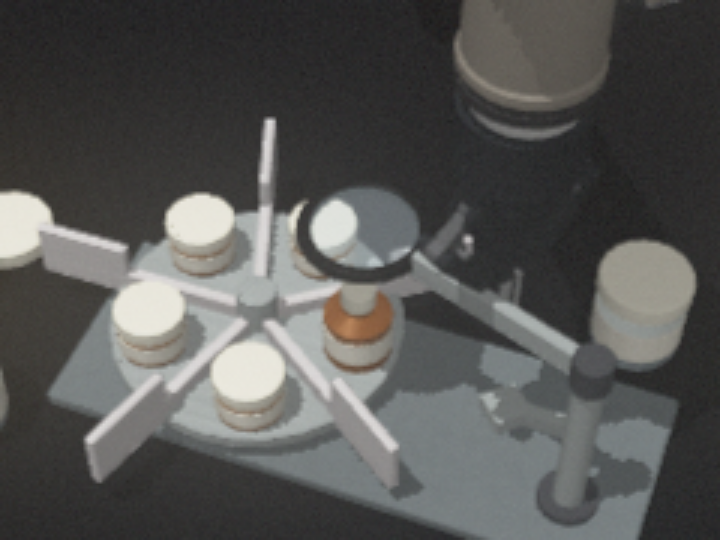

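```bash
python3 - <<'E'
from h import *
c=dict(np.load("scene1.npz"));
for z in(.146,.15): print(ray(c,[200+359/3,150+233/3],z).round(4))
print(ray(c,[318.6,246.2],.096).round(4), "station",C+.072*np.array([-np.sin(np.radians(5)),np.cos(np.radians(5))]))
E
```

```text
[[0.5622 0.0263 0.146 ]]
[[0.5655 0.0278 0.15  ]]
[[0.5651 0.0259 0.096 ]] station [0.56472479 0.02712602]
```

Lens and bottle agree within 3 mm. Retreat.

```bash
python3 -m crank '[[0,0,0.006,0,0],[0,0,0.01,0,0],[0,0,0.01,0,0],[0,0,0.008,0,0],[0,0,0,0,0],[0,0,0,-0.03,0],[0,0,0,-0.04,0],[0,0,0,-0.04,0],[0,0,0,-0.03,0],[0,0,0,0,0]]'
python3 -m crank '[[0,0,0.03,-0.01,0],[0,0,0.03,-0.01,0],[0,0,0.03,-0.01,0],[0,0,0.03,0,0],[0,0,0.02,0,0],[0,0,0,0,0],[0,0,0,0,0],[0,0,0,0,0],[0,0,0,0,0],[0,0,0,0,0]]'
python3 - <<'E'
from h import *
pst();arm("d");look("scene");look("top")
E
python3 - <<'E'
import cv2,numpy as np
a=[cv2.resize(cv2.imread(f"pics/d_{n}.png"),(720,540))[:, :] for n in("scene","top")]
cv2.imwrite("pics/d.png",cv2.resize(np.hstack(a),(800,300)))
E
```

```text
t: 15.0
eef_pos: [0.5241, 0.1381, 0.2683]
eef_rot: [-0.01, -0.539, 0.842, -0.004]
force: [-0.1, 0.3, 0.8]
opening: 0.0002
t: 16.0
eef_pos: [0.3958, 0.1957, 0.2956]
eef_rot: [-0.011, -0.535, 0.845, -0.005]
force: [0.9, 0.2, 0.3]
opening: -0.0
t 16.0 p [0.3958 0.1957 0.2956] psi -115.3 R 0.2974 phi 126.1 F [0.9 0.2 0.3] op -0.0 q [ 0.62  0.25 -1.38  1.93  0.27  1.2   1.85]
post R 0.2042 phi 179.5
top r 0.03 106 mean [0.5854 0.1444] ang 253.6
top r 0.13 1011 mean [0.5566 0.0283] ang 255.3
scene r 0.03 253 mean [0.5899 0.1428] ang 258.8
scene r 0.13 1265 mean [0.5605 0.0285] ang 256.6
scene jar 320 [265.6 223.8] z 0.069 R 0.0708 ang 242.7
scene jar 86 [285.  246.5] z 0.062 R 0.0044 ang 22.6
scene jar 367 [248.5 253.8] z 0.069 R 0.0745 ang 314.0
scene jar 391 [282.5 274.9] z 0.07 R 0.0749 ang 24.1
top jar 205 [346.1 214.6] z 0.07 R 0.0669 ang 25.0
top jar 274 [378.6 219.4] z 0.07 R 0.0702 ang 310.6
top jar 71 [358.5 238.9] z 0.063 R 0.0035 ang 189.2
top jar 279 [383.7 251.6] z 0.071 R 0.0724 ang 238.6
top jar 249 [353.5 266.3] z 0.069 R 0.0739 ang 168.4
```

View pics/d.png

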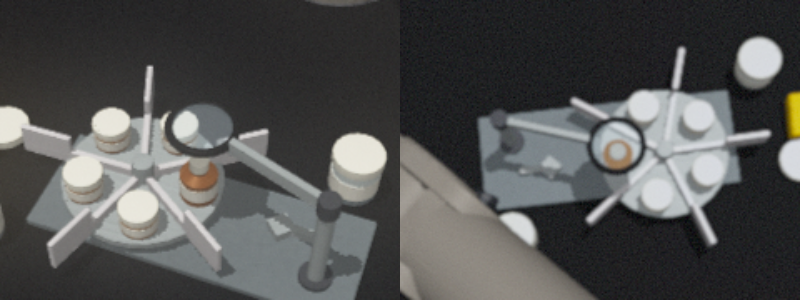

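```bash
python3 - <<'E'
from h import *
for n,z0 in(("top",(330,237)),("scene",(320,227))):
    c=read_camera(n);g=c["frame"].max(2).astype(np.uint8)
    P=cloud(c);z=P[...,2];v,u=np.mgrid[:480,:640]
    m=((g<55)&(z>.13)&(z<.17)&(np.hypot(u-z0[0],v-z0[1])<26)).astype(np.uint8)
    k=np.argwhere(m)[:,::-1].astype(np.float32)
    e=cv2.fitEllipse(cv2.convexHull(k)); print(n,len(k),np.round(e[0]+e[1],1),"lens",ray(c,e[0],.146).round(4)[0])
    F=c["frame"].astype(int); a=(F[...,2]-F[...,0]>40)&(np.hypot(u-z0[0],v-z0[1])<45); 
    b=np.argwhere(a); print(" amber",len(b),b[:,1].mean().round(1),b[:,0].mean().round(1),ray(c,[b[:,1].mean(),b[:,0].mean()],.066).round(4)[0])
E
```

```text
top 127 [329.1 237.   33.1  34. ] lens [0.5576 0.0285 0.146 ]
 amber 116 330.7 244.6 [0.5561 0.0251 0.066 ]
scene 96 [324.5 225.   31.2  40.1] lens [0.5523 0.0314 0.146 ]
 amber 241 318.6 256.6 [0.5662 0.0266 0.066 ]
```

```bash
python3 -c "
from rig import manip
print(manip.hand_in())"
```

```text
the job is handed in; nothing more can be done
None
```

I pushed one spoke anticlockwise with the closed fingers until the bottle reached the pointer. I then swung the magnifier's arm round by its bar until the lens was over the bottle, backed off and handed in at about 16 s of the 72 s. `hand_in` gives no verdict, so the result rests on my last measurements.

| Check | Measured | Limit |
|---|---|---|
| Bottle from station | about 1–3 mm (bottle at 95.5–97.5°, target about 95°) | 8 mm |
| Lens from bottle, top view (rim fit) | about 4 mm | 14 mm |
| Lens from bottle, scene view (by eye, before I backed off) | about 3 mm | 14 mm |

- **Contact:** Force readings after each move were at most about 2.6 N. I saw no sign of the bottle, jars, lens or loose items being touched or moved, though I did not re-measure the loose items.
- **Checks that disagreed:** The two cameras differ by about 4–5 mm in x, and by up to 2° on the wheel angle at the end. The last automatic rim fit in the scene view was poor because the rim was only partly picked up. It put the lens about 14 mm off, right at the limit, and I disregarded it in favour of the top-view fit and the earlier scene reading.

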